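# Sift the small grinding balls out of a tipping dispenser

### The job

Turn the blue selector disc of the dispenser until its narrow slot is square over the outlet window, then tip the clear hopper forward with its side lever so that the three small steel balls roll out into the catch tray while the large green ball stays inside. Then swing the hopper all the way back up to rest, and let go. Do not knock over or shift the bottle, beaker, jar or timer.

Things in the scene. Friction and masses are not known exactly. Their poses are not given: they have to be found in the camera images.
- dispenser: Grey metal stand fixed to the worktop: a long catch tray in front, two uprights (160 mm tall, y +-54 to +-62 mm) that carry the clear hopper. Origin on the worktop below the hopper's tipping axis; z up, -x is its front (tray side), y runs along the tipping axis, which is level and 140 mm above the origin. Base plate x -280 to 80 mm, y +-75 mm.
- tray_mid (a point): Centre of the catch tray's white floor, 10 mm above the worktop, axes as the dispenser's. The tray is inside 245 mm (x) by 126 mm (y), its walls rise to 26 mm above its floor.
- hopper (a joint): Tipping angle of the hopper in rad: 0 = at rest on its back stop (mouth up, long axis leaning 0.55 rad from vertical towards the tray), 1.45 = fully tipped on the front stop (mouth 24.6 degrees below level, over the tray). Balls roll out beyond about 1.15. Stiff hinge (0.4 Nm of friction): it stays where it is left.
- hopper_mid (a point): Centre of the clear hopper, a box inside 80 (x) by 64 (y) by 108 mm (z), closed at its +z mouth by the selector disc. z points out of the mouth, y along the tipping axis; the -x wall becomes the floor when tipped. Behind the disc a fixed plate leaves only an outlet window open, at the -x side. The point lies 9 mm along z from the tipping axis.
- selector (a joint): Angle of the blue disc in rad, positive counter-clockwise looking at its face: 0 = blank third over the outlet window, +2.094 = narrow slot (66 mm long, 20 mm clear above the hopper's floor) square over it, -2.094 = wide slot (31 mm clear). Passes the balls well within 0.15. Range -2.4 to 2.4, starts between -0.8 and 0.45; 0.1 Nm of friction, stays where it is left.
- selector_grip (a point): On the turning axis, mid-height of the orange bar that turns the disc: 14 mm below the bar's outer face, 22 mm above the disc's face. Bar 17 mm wide (y), 28 mm high, 34 mm long to -x (white-marked end, over the blank third), 22 mm to +x; 8 mm gap under it. Disc 120 mm across. z points out of the disc along the axis, 31.5 degrees from vertical at rest.
- lever_grip (a point): Middle of the red round handle rod (14 mm thick, 75 mm long) of the tipping lever, 115 mm to the +y side of the dispenser's middle, parallel to the tipping axis and 125 mm from it. At hopper angle h the lever leans from vertical towards the tray by h - 0.725 rad (away from it at rest). Steel lever arm at y 70 to 77 mm, end collar at y 153 mm.
- big_ball_center (a point): Centre of the large green ball, 26 mm across, 60 g; must stay in the hopper.
- small_ball0_center (a point): Centre of a small steel ball, 14 mm across, 12 g; starts in the hopper.
- small_ball1_center (a point): Centre of a small steel ball, 14 mm across, 12 g; starts in the hopper.
- small_ball2_center (a point): Centre of a small steel ball, 14 mm across, 12 g; starts in the hopper.
- reagent_bottle: Bystander: clear bottle with red cap, 58 mm across, 135 mm tall, origin under its centre.
- beaker: Bystander: glass beaker, 52 mm across, 67 mm tall, origin under its centre.
- sample_jar: Bystander: clear sample jar with leaf clippings, 50 mm across, 57 mm tall, origin under its centre.
- timer: Bystander: white timer with three blue buttons, 35x66x63 mm, origin under its centre.

How it is judged:
On the way, in this order (a step that is already met when the one before it is completed fails the run):
1. with the hopper still up (tipped less than 0.2 rad), the selector's narrow slot is over the window, within 0.15 rad (value of joint selector between 1.9444 and 2.2444 rad and value of joint hopper below 0.2 rad), for 0.2 s.
2. the hopper is tipped and all three small balls lie in the catch tray, the large one still in the hopper (x of small_ball0_center in the frame of tray_mid between -0.124 and 0.124 m and y of small_ball0_center in the frame of tray_mid between -0.065 and 0.065 m and z of small_ball0_center in the frame of tray_mid between 0 and 0.03 m and x of small_ball1_center in the frame of tray_mid between -0.124 and 0.124 m and y of small_ball1_center in the frame of tray_mid between -0.065 and 0.065 m and z of small_ball1_center in the frame of tray_mid between 0 and 0.03 m and x of small_ball2_center in the frame of tray_mid between -0.124 and 0.124 m and y of small_ball2_center in the frame of tray_mid between -0.065 and 0.065 m and z of small_ball2_center in the frame of tray_mid between 0 and 0.03 m and x of big_ball_center in the frame of hopper_mid between -0.045 and 0.045 m and y of big_ball_center in the frame of hopper_mid between -0.04 and 0.04 m and z of big_ball_center in the frame of hopper_mid between -0.058 and 0.056 m and value of joint hopper above 0.9 rad), for 0.1 s.
At the end, for the whole second after the job is handed in: All three small balls are in the catch tray (within its walls, less than 30 mm above its floor), the large ball is in the hopper, and the hopper is back at rest (within 0.1 rad of its back stop), still (x of small_ball0_center in the frame of tray_mid between -0.124 and 0.124 m and y of small_ball0_center in the frame of tray_mid between -0.065 and 0.065 m and z of small_ball0_center in the frame of tray_mid between 0 and 0.03 m and x of small_ball1_center in the frame of tray_mid between -0.124 and 0.124 m and y of small_ball1_center in the frame of tray_mid between -0.065 and 0.065 m and z of small_ball1_center in the frame of tray_mid between 0 and 0.03 m and x of small_ball2_center in the frame of tray_mid between -0.124 and 0.124 m and y of small_ball2_center in the frame of tray_mid between -0.065 and 0.065 m and z of small_ball2_center in the frame of tray_mid between 0 and 0.03 m and x of big_ball_center in the frame of hopper_mid between -0.045 and 0.045 m and y of big_ball_center in the frame of hopper_mid between -0.04 and 0.04 m and z of big_ball_center in the frame of hopper_mid between -0.058 and 0.056 m and value of joint hopper below 0.1 rad and velocity of joint hopper below 0.1 rad/s); the robot touches nothing.
It fails at once if the large ball leaves the hopper (not ((x of big_ball_center in the frame of hopper_mid between -0.045 and 0.045 m and y of big_ball_center in the frame of hopper_mid between -0.04 and 0.04 m and z of big_ball_center in the frame of hopper_mid between -0.058 and 0.056 m))).
It fails at once if the reagent bottle is moved more than 15 mm or tipped more than 0.3 rad (distance of reagent_bottle from where it was at the start of the episode above 0.015 m or angle between reagent_bottle's own z axis and vertical above 0.3 rad).
It fails at once if the beaker is moved more than 15 mm or tipped more than 0.3 rad (distance of beaker from where it was at the start of the episode above 0.015 m or angle between beaker's own z axis and vertical above 0.3 rad).
It fails at once if the sample jar is moved more than 15 mm or tipped more than 0.3 rad (distance of sample_jar from where it was at the start of the episode above 0.015 m or angle between sample_jar's own z axis and vertical above 0.3 rad).
It fails at once if the timer is moved more than 15 mm or tipped more than 0.3 rad (distance of timer from where it was at the start of the episode above 0.015 m or angle between timer's own z axis and vertical above 0.3 rad).
It also fails if it takes over 66 s, if anything falls off the work surface, if the arm or the gripper's body presses on something with over 40 N, if the wrist force passes 120 N, or if a joint passes its speed limit or range.

### The arm

A 7-joint arm with a two-finger parallel gripper is mounted at the origin on a cart in front of the work surface, level with it; the furniture and walls round the work are solid. World frame = base frame: x ahead of the robot, y to its left, z up, the work surface at z = 0. Lengths are in m, angles in rad, forces in N, time in s.
With the tool pointing down it reaches from about 0.425 to 1.025 m from the base axis. Payload 3.6 kg.
Tool frame: the origin (TCP) lies between the finger pads; the fingertips stand 8 mm ahead of it and the grasp point (between the pads) lies 11 mm behind it; z points along the fingers, y is the line along which they close (so a half turn about z gives the same grasp; the last joint's range is limited). The gripper opens to 85 mm and grips with 20 to 120 N. Pads are 22 mm wide; open, the fingers measure 114 mm over their backs; the gripper's body (76 mm by 85 mm) begins 54 mm behind the grasp point. The pads swing forward as they close: fully open they stand 13 mm farther back than shut.
Start: joints at [1.204, 0.591, 0.048, 1.609, -0.033, 0.943, -0.034], TCP at [0.196, -0.698, 0.239] pointing down, gripper open.
Joint ranges: [-2.69, 2.69], [-0.47, 2.24], [-1.27, 1.36], [0.19, 2.51], [-1.53, 4.68], [0.08, 2.07], [-3.09, 3.09]. Speed limits (rad/s): [2.57, 2.57, 3.14, 3.14, 3.14, 3.14, 3.14].

### API

Orientations are given as a unit quaternion [w, x, y, z].
In Python, from bench import read_state, capture, calibration, order gives the robot as it stands. The module is installed in compiled form; this text tells all that it offers.
- The arm moves only by the tool play_rows, never from a script. Its argument "targets" is a list of rows, each an object of numbers: "x", "y", "z": the shift along the tool's x, y, z as a fraction of full scale; "yaw": the turn about the tool's z as a fraction of full scale. A call has exactly 5 rows; each row is the pose to reach, as a shift and turn from the pose commanded when the call began, along the tool's axes at that moment; what a row does not reach only later rows make up. Full scale, the value 1, is 0.1 m for a shift and 45 degrees for a turn. A row lasts 1/8 s, in which the tool goes at most 62.5 mm and 10.7 degrees, less where a joint would pass 70% of its speed; a pose out of reach is approached as far as the arm can. A call with a number of a shift or a turn outside -1 to 1 is refused whole. A call with a gripper value outside its range is refused whole. "claw" is the gripper command: -1 is shut, 1 is fully open, values between are in proportion, set as the call begins (left out, the last holds). The fingers move at their own pace and stop on an object; the grip force is fixed at half the most. Time passes only in rows, so rows that repeat a pose let the fingers close, or fill a call up. It gives the time, the measured TCP pose, the force, the opening and the grip force at its end, in the units of the state.
- read_state(): the state, without advancing time (a new reading comes with each control period).
- capture(name): name is "scene" or "side" or "wrist"; returns the picture (384x512x3 uint8, red, green, blue); there is no depth.
- calibration(name): a dict with "camera_matrix" (3x3 intrinsics, pixels), "T" (4x4, takes a point from camera to world coordinates); the wrist camera has in their place "T_tool_cam" (4x4, takes a point from camera to tool coordinates, whose origin is the TCP and whose axes are the flange's). Camera axes: x right, y up, looking along -z (the intrinsics and any distortion apply to the point x, -y, -z); pixel columns grow to the right and rows downward; lengths in m; the calibration is good to about 2 mm. A picture is of the moment at which its call begins: read the wrist's pose just before it. calibration takes no time and is no camera call.
- order.hand_in(): hands the job in; it is judged then, once.
The state is a dict: "clock": time; "q": joint angles; "qd": joint speeds; "joint_efforts": joint torques, N m; "tcp_pos": TCP position; "ee_rot": TCP orientation; "wrist_force": force on the tool from outside, world axes, zero at the start; "wrist_torque": the same for the moment, N m; "gripper_width": finger opening in m; "grip_force": force on a finger pad.
Only numpy, scipy, OpenCV 4.12 (cv2) and the standard library are available. Lean on these libraries where they do the work, as an engineer would, in place of code of your own. Each camera call takes 0.05 s, during which the arm holds its last target. There are 200 camera calls.

## Working session

There is one attempt and no reset: what is moved stays moved. The work goes in short steps, Python scripts to look and compute and a tool call to move; the robot and the scene stay as the last step left them, time stands still between calls to the robot, and variables do not carry over. Pictures are saved under pics/ and viewed, at most 10 in all, crops included, and the job is handed in when it is done.

Besides the shell and the picture viewer there is one more tool, called after "Call:" in YAML: its name, and indented under it one key for each argument. play_rows: Moves the arm, as the interface text tells. Its arguments: {"type":"object","properties":{"targets":{"type":"array","items":{"type":"object","properties":{"x":{"type":"number"},"y":{"type":"number"},"z":{"type":"number"},"yaw":{"type":"number"}}}},"claw":{"type":"number"}},"required":["targets"]}

```bash
mkdir -p pics
python3 - <<'E'
from bench import *
import cv2, numpy as np
a=capture("scene");b=capture("side")
cv2.imwrite("pics/scene.png",a[:,:,::-1]);cv2.imwrite("pics/side.png",b[:,:,::-1])
for n in("scene","side","wrist"):
  c=calibration(n);print(n,{k:np.round(v,4).tolist() if not isinstance(v,str) else v for k,v in c.items()})
print(read_state())
E
```

```text
scene {'camera_matrix': [[360.4336, 0.0, 256.0956], [0.0, 360.4336, 192.9754], [0.0, 0.0, 1.0]], 'T': [[-0.8745, 0.3048, -0.3773, 0.1178], [-0.4845, -0.5137, 0.7081, 0.8806], [0.022, 0.802, 0.5969, 0.8823], [0.0, 0.0, 0.0, 1.0]]}
side {'camera_matrix': [[415.9934, 0.0, 260.5877], [0.0, 415.9934, 193.2461], [0.0, 0.0, 1.0]], 'T': [[0.9906, 0.1051, -0.0878, 0.4884], [-0.1355, 0.6573, -0.7414, -0.9642], [-0.0202, 0.7463, 0.6653, 1.0139], [0.0, 0.0, 0.0, 1.0]]}
wrist {'camera_matrix': [[294.5148, 0.0, 254.8108], [0.0, 294.5148, 190.0955], [0.0, 0.0, 1.0]], 'T_tool_cam': [[-0.0004, 0.9447, 0.3281, 0.0855], [1.0, 0.0004, 0.0002, 0.0002], [0.0001, 0.3281, -0.9447, -0.134], [0.0, 0.0, 0.0, 1.0]]}
{'clock': 0.1, 'q': array([ 1.20351336,  0.59204695,  0.04833891,  1.60970569, -0.03330572,
        0.94269255, -0.03368824]), 'qd': array([ 0.00143032, -0.00287379, -0.00052986, -0.00212005, -0.00050217,
       -0.00146377, -0.00035945]), 'joint_efforts': array([ 3.91699170e-03, -5.50002050e+01,  1.55259781e+00, -1.98825824e+01,
        9.62591119e-03,  3.84032654e-03,  9.66917810e-06]), 'tcp_pos': array([ 0.19581415, -0.69729378,  0.23823764]), 'ee_rot': array([-1.00296268e-03,  9.90640395e-01,  1.36493814e-01, -2.04029041e-04]), 'wrist_force': array([-0.24854445, -0.58356487,  0.06833696]), 'wrist_torque': array([-0.03046128, -0.01335487, -0.00522413]), 'grip_force': 0.0, 'gripper_width': 0.08527334854190818}
```

View pics/scene.png

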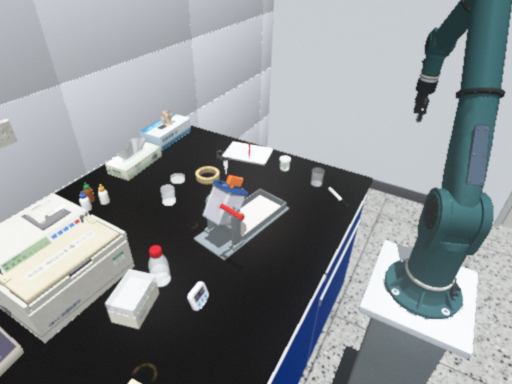

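View pics/side.png

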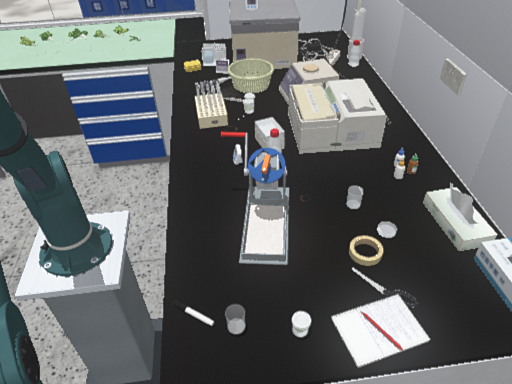

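Side view: the dispenser's tray is at about (265,230), pointing towards the camera. The blue disc with the orange bar is at (266,163) and the red rod at (233,133). In the scene view the rod is at (232,212) and the bar at (235,181). Next I measure with colour masks.

```bash
cat > h.py <<'E'
import cv2, numpy as np
from bench import *
def cal(n):
    c=calibration(n);K=np.array(c["camera_matrix"])
    if n=="wrist":
        s=read_state();w,x,y,z=s["ee_rot"]
        from scipy.spatial.transform import Rotation as R
        T=np.eye(4);T[:3,:3]=R.from_quat([x,y,z,w]).as_matrix();T[:3,3]=s["tcp_pos"];return K,T@np.array(c["T_tool_cam"])
    return K,np.array(c["T"])
def ray(C,p):
    K,T=C;d=np.array([(p[0]-K[0,2])/K[0,0],-(p[1]-K[1,2])/K[1,1],-1]);d=T[:3,:3]@d
    return T[:3,3],d/np.linalg.norm(d)
def onz(C,p,z): o,d=ray(C,p);return o+d*(z-o[2])/d[2]
def tri(Cs,ps):
    A=0;b=0
    for C,p in zip(Cs,ps):
        o,d=ray(C,p);P=np.eye(3)-np.outer(d,d);A=A+P;b=b+P@o
    x=np.linalg.solve(A,b);return x,[np.linalg.norm(np.cross(x-ray(C,p)[0],ray(C,p)[1])) for C,p in zip(Cs,ps)]
def proj(C,X):
    K,T=C;c=T[:3,:3].T@(np.asarray(X)-T[:3,3]);return K[0,2]+K[0,0]*c[0]/-c[2],K[1,2]+K[1,1]*c[1]/c[2]
def mask(img,lo,hi,box):
    h=cv2.cvtColor(img,cv2.COLOR_RGB2HSV);m=cv2.inRange(h,lo,hi);k=np.zeros_like(m);x0,y0,x1,y1=box;k[y0:y1,x0:x1]=m[y0:y1,x0:x1];return k
E
python3 - <<'E'
from h import *
np.set_printoptions(precision=4,suppress=True)
S=cv2.imread("pics/scene.png")[:,:,::-1].copy();D=cv2.imread("pics/side.png")[:,:,::-1].copy()
for n,I,box in(("scene",S,(190,165,295,260)),("side",D,(215,120,300,270))):
  C=cal(n)
  for nm,lo,hi in(("red",(0,150,80),(4,255,255)),("orange",(6,150,100),(18,255,255)),("blue",(100,120,60),(125,255,255)),("white",(0,0,185),(180,45,255))):
    m=mask(I,lo,hi,box);k,l,st,ce=cv2.connectedComponentsWithStats(m)
    if k<2: print(n,nm,"none");continue
    i=1+np.argmax(st[1:,4]);pts=np.argwhere(l==i)[:,::-1].astype(np.float32)
    r=cv2.minAreaRect(pts);print(n,nm,st[i],ce[i],cv2.boxPoints(r).tolist())
    if nm=="white": print([onz(C,p,.01)[:2] for p in cv2.boxPoints(r)], cv2.approxPolyDP(cv2.convexHull(pts),3,True).reshape(-1,2).tolist())
a=cv2.resize(S[160:265,185:300],None,fx=3.4,fy=3.4,interpolation=cv2.INTER_CUBIC);b=cv2.resize(D[120:270,210:305],None,fx=4,fy=4,interpolation=cv2.INTER_CUBIC)
o=np.zeros((600,800,3),np.uint8);o[:a.shape[0],:a.shape[1]]=a;o[:b.shape[0],400:400+b.shape[1]]=b[:,:400]
cv2.imwrite("pics/crop.png",o[:,:,::-1])
E
```

```text
scene red [221 204  22  16  93] [232.0538 211.7097] [[220.0970001220703, 206.42971801757812], [222.47325134277344, 202.66732788085938], [243.3544464111328, 215.85543823242188], [240.9781951904297, 219.61782836914062]]
scene orange [226 175  17  12 143] [233.8811 180.3566] [[226.0, 175.0], [242.0, 175.0], [242.0, 186.0], [226.0, 186.0]]
scene blue [214 180  34  15 170] [230.1882 188.1471] [[212.44827270507812, 184.62071228027344], [215.55172729492188, 177.3793182373047], [247.77587890625, 191.1896514892578], [244.67242431640625, 198.43104553222656]]
scene white [ 204  187   77   47 1484] [239.6018 207.9198] [[200.3896484375, 216.84800720214844], [214.696044921875, 178.2207489013672], [281.17010498046875, 202.8407745361328], [266.86370849609375, 241.46803283691406]]
[array([0.7749, 0.0808]), array([ 0.8725, -0.1562]), array([ 0.5531, -0.1477]), array([0.502 , 0.0711])] [[280.0, 206.0], [245.0, 233.0], [204.0, 215.0], [213.0, 187.0], [260.0, 195.0]]
side red [221 131  24   6 113] [232.5133 133.7876] [[221.0, 131.0], [244.0, 131.0], [244.0, 136.0], [221.0, 136.0]]
side orange [262 155   8  18  80] [265.8875 162.8125] [[260.88238525390625, 171.4705810546875], [265.176513671875, 154.29412841796875], [270.35296630859375, 155.5882568359375], [266.058837890625, 172.76470947265625]]
side blue [248 148  38  35 607] [265.8221 166.6722] [[248.0, 182.0], [248.0, 148.0], [285.0, 148.0], [285.0, 182.0]]
side white [ 245  205   41   50 1394] [264.1428 234.7884] [[244.79197692871094, 252.9913330078125], [246.80760192871094, 204.61697387695312], [285.9063720703125, 206.24609375], [283.8907470703125, 254.62045288085938]]
[array([ 0.5341, -0.1159]), array([0.5648, 0.1025]), array([0.6992, 0.0728]), array([ 0.6537, -0.1409])] [[285.0, 218.0], [284.0, 252.0], [245.0, 253.0], [251.0, 205.0]]
```

View pics/crop.png

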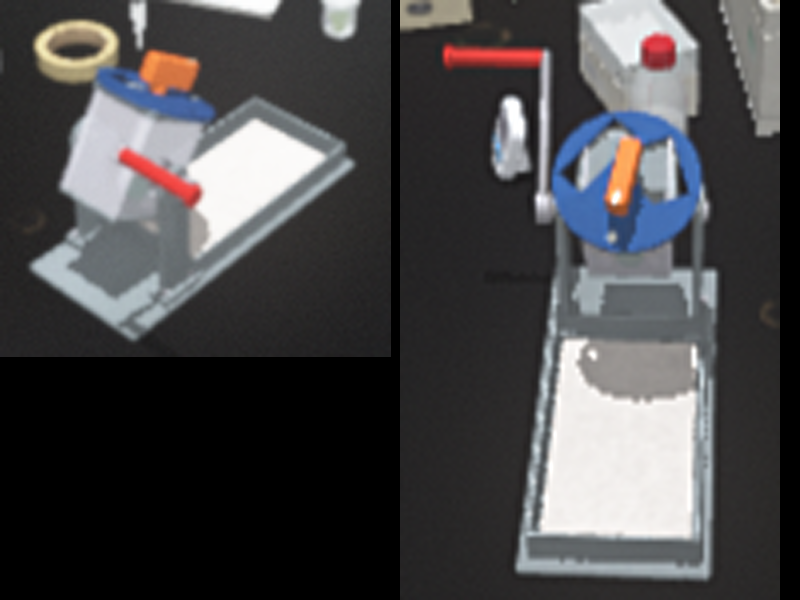

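The crop shows the bar with its white end pointing down and slightly left, towards the tray, so the selector is a little negative. The lever is on the robot's side, at world -x. Next: triangulating.

Run:
```python
from h import *
np.set_printoptions(precision=4,suppress=True)
c,d=cal("scene"),cal("side")
t=lambda a,b:print(*tri([c,d],[a,b]))
t((232.05,211.7),(232.5,133.8))   # rod mid
t((221.5,205),(244,134)); t((242,217.8),(221,133.5)) # ends
t((233.9,180.4),(265.9,162.8)) # bar
# tray/base corners in side: base front corners, floor front corners (crop/4)
P=lambda x,y:(210+(x-400)/4,120+y/4)
print([onz(d,P(*p),z)[:2] for p,z in(((518,573),.0),((710,578),.0),((540,533),.01),((692,537),.01))])
```

```text
[0.5412 0.222  0.2324] [np.float64(0.00249437204942406), np.float64(0.002494372049423982)]
[0.5806 0.2136 0.2338] [np.float64(0.003940623301316331), np.float64(0.003940623301316606)]
[0.5032 0.2303 0.2324] [np.float64(0.0028497246114538694), np.float64(0.002849724611453874)]
[0.6319 0.0671 0.2153] [np.float64(0.0021348780287491417), np.float64(0.0021348780287488663)]
[array([ 0.514 , -0.1457]), array([ 0.6593, -0.1729]), array([ 0.5347, -0.117 ]), array([ 0.6512, -0.1391])]
```

Call:
play_rows:
  targets:
    - {"x": 0.2,"y": -0.2,"z": -0.2}
    - {"x": 0.4,"y": -0.4,"z": -0.4}
    - {"x": 0.6,"y": -0.6,"z": -0.6}
    - {"x": 0.8,"y": -0.8,"z": -0.8}
    - {"x": 1,"y": -1,"z": -1}
  claw: 1

```text
$.targets[0]: bad value
```

Call:
play_rows:
  targets:
    - {"x": 0.2,"y": -0.2,"z": -0.2,"yaw": 0}
    - {"x": 0.4,"y": -0.4,"z": -0.4,"yaw": 0}
    - {"x": 0.6,"y": -0.6,"z": -0.6,"yaw": 0}
    - {"x": 0.8,"y": -0.8,"z": -0.8,"yaw": 0}
    - {"x": 1,"y": -1,"z": -1,"yaw": 0}
  claw: 1

```text
clock: 0.72
tcp_pos: [0.2655, -0.5734, 0.3394]
ee_rot: [-0.001, 0.991, 0.137, -0.0]
wrist_force: [-0.4, -0.6, 0.5]
gripper_width: 0.0853
grip_force: 0.0
```

Call:
play_rows:
  targets:
    - {"x": 0.2,"y": -0.2,"z": 0,"yaw": 0}
    - {"x": 0.4,"y": -0.4,"z": 0,"yaw": 0}
    - {"x": 0.6,"y": -0.6,"z": 0,"yaw": 0}
    - {"x": 0.8,"y": -0.8,"z": 0,"yaw": 0}
    - {"x": 1,"y": -1,"z": 0,"yaw": 0}

```text
clock: 1.35
tcp_pos: [0.3346, -0.4502, 0.3388]
ee_rot: [-0.0, 0.991, 0.137, -0.0]
wrist_force: [-0.2, 0.4, -0.3]
gripper_width: 0.085
grip_force: 0.0
```

Call:
play_rows:
  targets:
    - {"x": 0.2,"y": -0.2,"z": -0.1,"yaw": 0}
    - {"x": 0.4,"y": -0.4,"z": -0.2,"yaw": 0}
    - {"x": 0.6,"y": -0.6,"z": -0.3,"yaw": 0}
    - {"x": 0.8,"y": -0.8,"z": -0.4,"yaw": 0}
    - {"x": 1,"y": -1,"z": -0.5,"yaw": 0}

```text
clock: 1.98
tcp_pos: [0.4038, -0.327, 0.3892]
ee_rot: [-0.0, 0.991, 0.136, -0.0]
wrist_force: [0.0, 0.2, 0.8]
gripper_width: 0.0855
grip_force: 0.0
```

Call:
play_rows:
  targets:
    - {"x": 0.2,"y": -0.2,"z": 0,"yaw": 0}
    - {"x": 0.4,"y": -0.4,"z": 0,"yaw": 0}
    - {"x": 0.6,"y": -0.6,"z": 0,"yaw": 0}
    - {"x": 0.8,"y": -0.8,"z": 0,"yaw": 0}
    - {"x": 1,"y": -1,"z": 0,"yaw": 0}

```text
clock: 2.6
tcp_pos: [0.4729, -0.2038, 0.3889]
ee_rot: [-0.0, 0.991, 0.136, -0.0]
wrist_force: [0.2, 0.1, -1.1]
gripper_width: 0.0854
grip_force: 0.0
```

Call:
play_rows:
  targets:
    - {"x": 0.2,"y": -0.2,"z": 0,"yaw": 0}
    - {"x": 0.4,"y": -0.4,"z": 0,"yaw": 0}
    - {"x": 0.6,"y": -0.6,"z": 0,"yaw": 0}
    - {"x": 0.8,"y": -0.8,"z": 0,"yaw": 0}
    - {"x": 1,"y": -1,"z": 0,"yaw": 0}

```text
clock: 3.22
tcp_pos: [0.5422, -0.0807, 0.3888]
ee_rot: [-0.0, 0.991, 0.136, -0.0]
wrist_force: [0.4, -0.7, -0.6]
gripper_width: 0.0852
grip_force: 0.0
```

Call:
play_rows:
  targets:
    - {"x": 0.2,"y": -0.2,"z": 0,"yaw": -0.2}
    - {"x": 0.4,"y": -0.4,"z": 0,"yaw": -0.4}
    - {"x": 0.6,"y": -0.6,"z": 0,"yaw": -0.6}
    - {"x": 0.8,"y": -0.8,"z": 0,"yaw": -0.8}
    - {"x": 1,"y": -1,"z": 0,"yaw": -1}

```text
clock: 3.85
tcp_pos: [0.6114, 0.0425, 0.3887]
ee_rot: [-0.0, 0.862, 0.507, -0.001]
wrist_force: [0.5, -0.7, -0.2]
gripper_width: 0.0854
grip_force: 0.0
```

Run:
```python
from h import *
print(read_state()["q"],read_state()["tcp_pos"])
I=capture("wrist");cv2.imwrite("pics/w1.png",I[:,:,::-1])
C=cal("wrist");print([np.round(proj(C,p)) for p in((.63,.068,.219),(.541,.222,.233),(.639,.117,.14))])
```

```text
[ 0.18352099  0.34033111 -0.43985062  1.68575903  0.15620849  1.1515439
 -0.80468568] [0.61142929 0.04253578 0.38870191]
[array([259., 149.]), array([90., 49.]), array([246.,  99.])]
```

View pics/w1.png

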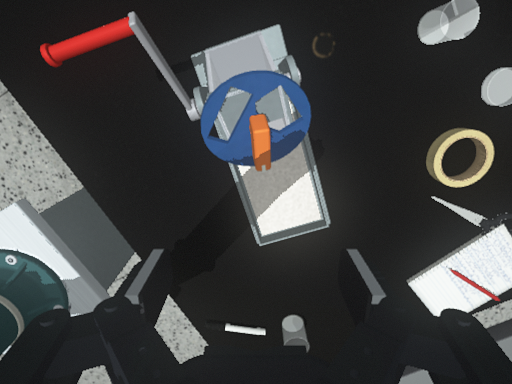

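The wrist view shows the bar from (260,115) to (263,168), nearly along the tool's x axis. The disc is centred at about (257,118) and the rod runs from (48,54) to (132,24). I refine the yaw, axis position and selector angle from these.

```bash
cat >> h.py <<'E'
def onplane(C,p,X,n): o,d=ray(C,p);return o+d*np.dot(np.array(X)-o,n)/np.dot(d,n)
def big(m):
    k,l,st,ce=cv2.connectedComponentsWithStats(m);i=1+np.argmax(st[1:,4]);return np.argwhere(l==i)[:,::-1].astype(np.float32)
def frame(yaw): 
    X=np.array([np.cos(yaw),np.sin(yaw),0]);Y=np.array([-np.sin(yaw),np.cos(yaw),0]);Z=np.array([0,0,1.])
    s,c=np.sin(.55),np.cos(.55);return X,Y,-s*X+c*Z,c*X+s*Z   # disp X,Y ; hopper z (n), hopper x (u)
E
python3 - <<'E'
from h import *
np.set_printoptions(precision=4,suppress=True)
I=cv2.imread("pics/w1.png")[:,:,::-1].copy();C=cal("wrist")
r=big(mask(I,(0,150,60),(4,255,255),(30,0,200,80)))
f=cv2.fitLine(r,cv2.DIST_L2,0,.01,.01).ravel();print("rod",f,r.min(0),r.max(0))
t=(r-f[2:])@f[:2];a,b=[onz(C,f[2:]+f[:2]*k,.233) for k in(t.min(),t.max())];d=a-b
if d[0]>0:d=-d
yaw=np.arctan2(-d[0],d[1]);print(a,b,"len",np.linalg.norm(d),"yaw",np.degrees(yaw))
X,Y,n,u=frame(yaw)
bl=mask(I,(100,120,40),(130,255,255),(190,60,330,180));orr=mask(I,(6,140,80),(20,255,255),(190,60,330,190))
h=cv2.convexHull(big(bl));e=cv2.fitEllipse(h);print("ell",e)
o=big(orr);print("orange",o.min(0),o.max(0))
# edge of top of the disc
for L in(.070,.073,.076):
  P=np.array([.639,.117,.14])+n*L
  pts=np.array([onplane(C,p[0],P,n) for p in h]);q=np.c_[(pts-P)@u,(pts-P)@Y].astype(np.float32);(cx,cy),R=cv2.minEnclosingCircle(q)
  print(L,"c",P+cx*u+cy*Y,cx,cy,"R",R)
hsv=cv2.cvtColor(I,cv2.COLOR_RGB2HSV)
for p in o[::25]: print(p,hsv[int(p[1]),int(p[0])],end=";")
b=cv2.resize(I[60:190,190:330],None,fx=4,fy=4,interpolation=cv2.INTER_CUBIC);cv2.imwrite("pics/w1c.png",b[:,:,::-1])
E
```

```text
rod [ 0.9396 -0.3424 85.0819 41.8556] [40. 16.] [133.  67.]
[0.4978 0.2372 0.233 ] [0.584  0.2199 0.233 ] len 0.08787563341149532 yaw 78.63811444411178
ell ((254.93240356445312, 117.83123016357422), (92.5269775390625, 112.40609741210938), 72.98428344726562)
orange [250. 114.] [270. 170.]
0.07 c [0.6378 0.0898 0.2056] 0.011324158869683743 -0.0041800676845014095 R 0.06001371517777443
0.073 c [0.638  0.0901 0.2094] 0.013640492223203182 -0.004294910933822393 R 0.05930272862315178
0.076 c [0.6382 0.0905 0.2131] 0.0159568190574646 -0.004409752320498228 R 0.05859174579381943
[260. 114.] [ 10 155 165];[262. 116.] [ 11 180 214];[255. 118.] [ 11 179 215];[264. 119.] [ 11 179 208];[256. 121.] [ 11 179 217];[264. 122.] [ 11 179 219];[255. 124.] [ 11 182 219];[262. 125.] [ 11 180 219];[250. 127.] [ 11 178 158];[256. 128.] [ 11 181 220];[262. 129.] [ 12 176 237];[268. 130.] [ 12 180 243];[255. 132.] [ 14 170 250];[261. 133.] [ 12 180 235];[268. 134.] [ 11 182 225];[256. 136.] [ 12 180 235];[263. 137.] [ 12 181 235];[252. 139.] [ 11 176 151];[259. 140.] [ 12 180 235];[266. 141.] [ 12 181 234];[255. 143.] [ 12 180 231];[262. 144.] [ 12 180 234];[269. 145.] [ 11 185 214];[259. 147.] [ 12 180 234];[267. 148.] [ 12 179 236];[258. 150.] [ 12 180 235];[266. 151.] [ 11 174 171];[257. 153.] [ 12 181 235];[265. 154.] [ 11 170 153];[256. 156.] [ 12 181 233];[265. 157.] [ 11 171 152];[258. 159.] [ 11 170 153];[267. 160.] [ 10 166 155];[262. 162.] [ 11 170 153];[256. 164.] [ 11 170 147];[270. 165.] [ 12 150 143];[266. 168.] [ 11 148 153];
```

View pics/w1c.png

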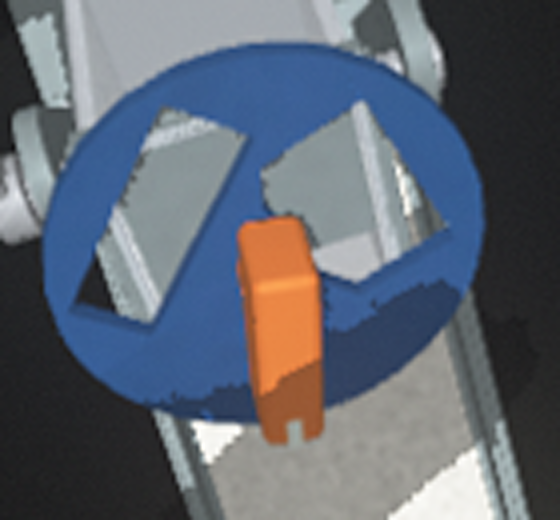

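Run:
```python
from h import *
np.set_printoptions(precision=4,suppress=True)
S=cv2.imread("pics/side.png")[:,:,::-1].copy();Q=cv2.imread("pics/scene.png")[:,:,::-1].copy();d=cal("side");c=cal("scene");w=cal("wrist")
X,Y,n,u=frame(np.radians(78.7))
h=cv2.convexHull(big(mask(S,(100,120,40),(130,255,255),(235,140,300,190))))
e=cv2.fitEllipse(h);print(e,tri([d,w],[e[0],(254.9,117.8)]))
for C,hh in((d,h),):
  P=np.array([.638,.09,.2095]);pts=np.array([onplane(C,p[0],P,n) for p in hh]);q=np.c_[(pts-P)@u,(pts-P)@Y].astype(np.float32);print(cv2.minEnclosingCircle(q))
P=lambda x,y:(210+(x-400)/4,120+y/4)
print("uphill top",tri([d,w],[P(629,139),(261.2,132)]))
print("rod mid z by side+wrist", tri([d,w],[(244,134),(131,25)]),tri([d,w],[(221,133.5),(43,55)]))
# bar top-face midline on plane
for z in(.225,.232):
  T=np.array([.635,.07,z]);a,b=[onplane(w,p,T,n) for p in((261.25,132),(263.5,170))];v=b-a
  print(a,b,np.linalg.norm(v),"s",np.arctan2(-v@Y,-v@u), "grip",a+v/np.linalg.norm(v)*.022-.014*n)
```

```text
((266.2668762207031, 164.77328491210938), (35.00801467895508, 37.491859436035156), 91.28923797607422) (array([0.6372, 0.0952, 0.1837]), [np.float64(0.0021405925211712895), np.float64(0.0021405925211714716)])
((-0.01715352013707161, 0.0025178156793117523), 0.06105563044548035)
uphill top (array([0.6387, 0.0841, 0.232 ]), [np.float64(0.0016433101929178744), np.float64(0.0016433101929180835)])
rod mid z by side+wrist (array([0.5798, 0.2239, 0.2237]), [np.float64(0.0020508976564744042), np.float64(0.0020508976564742164)]) (array([0.4991, 0.2396, 0.2266]), [np.float64(0.0021928715281162867), np.float64(0.0021928715281161817)])
[0.6405 0.0841 0.2341] [0.6217 0.0426 0.2069] 0.053062805782590095 s -0.1947188551584253 grip [0.6341 0.074  0.2109]
[0.6408 0.0851 0.2418] [0.6226 0.0446 0.2153] 0.05166071462901215 s -0.1947188551584246 grip [0.6345 0.075  0.2185]
```

Call:
play_rows:
  targets:
    - {"x": 0.12,"y": 0.02,"z": 0.2,"yaw": -0.04}
    - {"x": 0.24,"y": 0.04,"z": 0.4,"yaw": -0.08}
    - {"x": 0.36,"y": 0.05,"z": 0.6,"yaw": -0.11}
    - {"x": 0.36,"y": 0.05,"z": 0.8,"yaw": -0.11}
    - {"x": 0.36,"y": 0.05,"z": 0.9,"yaw": -0.11}
  claw: 0.3

```text
clock: 4.53
tcp_pos: [0.6325, 0.0706, 0.2966]
ee_rot: [-0.001, 0.84, 0.542, -0.002]
wrist_force: [0.6, 0.5, -0.1]
gripper_width: 0.0556
grip_force: 0.0
```

Run:
```python
from h import *
s=read_state();print(s["tcp_pos"],s["gripper_width"])
I=capture("wrist");cv2.imwrite("pics/w2.png",I[:,:,::-1])
C=cal("wrist");print([np.round(proj(C,p)) for p in((.633,.072,.217),)], "tcp axis at .217:",proj(C,(*s["tcp_pos"][:2],.217)),"at .23",proj(C,(*s["tcp_pos"][:2],.233)))
```

```text
[0.63246421 0.07064692 0.29664713] 0.055628259013254716
[array([255., 201.])] tcp axis at .217: (np.float64(254.61139430281509), np.float64(202.91343199112117)) at .23 (np.float64(254.51337031306986), np.float64(211.10609674843073))
```

View pics/w2.png

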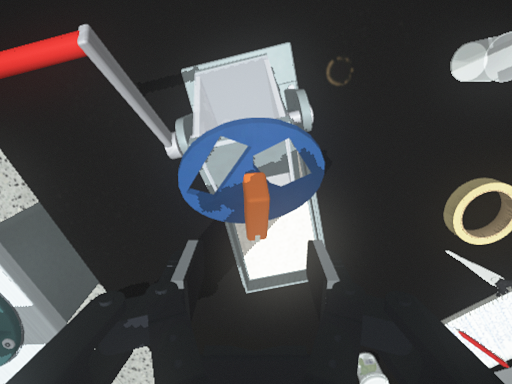

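The bar's midline is at x≈257, against the tool axis at 254.6, so it is centred sideways. I check its position along the slope from the row profile.

Run:
```python
from h import *
np.set_printoptions(precision=4,suppress=True)
I=cv2.imread("pics/w2.png")[:,:,::-1].copy();w=cal("wrist");s=read_state()["tcp_pos"]
o=mask(I,(5,140,60),(22,255,255),(230,160,290,250))
for r in range(168,246,3):
  xs=np.where(o[r])[0];print(r,(xs.min(),xs.max()) if len(xs) else None,I[r,257],end=" | ")
X,Y,n,u=frame(np.radians(78.7))
h=cv2.convexHull(big(mask(I,(100,120,40),(130,255,255),(170,110,335,230))))
print()
for z in(.185,.195,.205):
  P=np.array([.635,.085,z]);pts=np.array([onplane(w,p[0],P,n) for p in h]);q=np.c_[(pts-P)@u,(pts-P)@Y].astype(np.float32);(cx,cy),R=cv2.minEnclosingCircle(q);c=P+cx*u+cy*Y
  print(z,"R",R,"disc centre",c,"grip",c+.022*n)
for z in(.215,.225,.235):
  T=np.array([.633,.07,z]);a,b=[onplane(w,p,T,n) for p in((255.5,183),(257.5,238))];v=b-a
  print(a,b,np.linalg.norm(v),"s",np.arctan2(-v@Y,-v@u), "grip",a+v/np.linalg.norm(v)*.022-.014*n)
```

```text
168 None [ 67  82 104] | 171 None [ 51  70 101] | 174 (np.int64(245), np.int64(264)) [183 105  61] | 177 (np.int64(244), np.int64(265)) [182 104  61] | 180 (np.int64(244), np.int64(265)) [182 104  62] | 183 (np.int64(243), np.int64(266)) [182 104  61] | 186 (np.int64(243), np.int64(266)) [184 105  62] | 189 (np.int64(244), np.int64(267)) [183 104  61] | 192 (np.int64(244), np.int64(267)) [184 105  62] | 195 (np.int64(244), np.int64(268)) [185 106  62] | 198 (np.int64(245), np.int64(268)) [194 113  65] | 201 (np.int64(245), np.int64(268)) [192 112  66] | 204 (np.int64(245), np.int64(268)) [178 103  61] | 207 (np.int64(245), np.int64(268)) [178 104  62] | 210 (np.int64(245), np.int64(268)) [179 106  64] | 213 (np.int64(245), np.int64(267)) [179 106  64] | 216 (np.int64(245), np.int64(267)) [180 106  65] | 219 (np.int64(246), np.int64(267)) [180 107  66] | 222 (np.int64(246), np.int64(267)) [182 110  69] | 225 (np.int64(246), np.int64(266)) [182 110  70] | 228 (np.int64(247), np.int64(266)) [181 110  69] | 231 (np.int64(247), np.int64(266)) [181 110  70] | 234 (np.int64(247), np.int64(266)) [184 117  77] | 237 (np.int64(248), np.int64(265)) [183 190 184] | 240 None [183 189 182] | 243 None [255 255 255] | 
0.185 R 0.06687570363283157 disc centre [0.6318 0.0788 0.1809] grip [0.6295 0.0676 0.1997]
0.195 R 0.06358605623245239 disc centre [0.6336 0.0822 0.1932] grip [0.6314 0.071  0.2119]
0.205 R 0.06029640883207321 disc centre [0.6354 0.0856 0.2054] grip [0.6332 0.0744 0.2242]
[0.6411 0.0881 0.2268] [0.6154 0.0268 0.1869] 0.07756350892000172 s -0.17166171375005615 grip [0.6352 0.0779 0.2036]
[0.6428 0.0917 0.2392] [0.6186 0.0342 0.2017] 0.07282619438820312 s -0.17166171375005698 grip [0.6369 0.0815 0.216 ]
[0.6445 0.0954 0.2516] [0.6219 0.0416 0.2166] 0.06808887985640455 s -0.17166171375005784 grip [0.6386 0.0852 0.2284]
```

Call:
play_rows:
  targets:
    - {"x": 0.04,"y": 0,"z": 0.2,"yaw": 0}
    - {"x": 0.04,"y": 0,"z": 0.4,"yaw": 0}
    - {"x": 0.04,"y": 0,"z": 0.55,"yaw": 0}
    - {"x": 0.04,"y": 0,"z": 0.66,"yaw": 0}
    - {"x": 0.04,"y": 0,"z": 0.7,"yaw": 0}

```text
clock: 5.2
tcp_pos: [0.6349, 0.0744, 0.2285]
ee_rot: [-0.0, 0.84, 0.542, -0.0]
wrist_force: [0.9, 0.7, -0.2]
gripper_width: 0.0555
grip_force: 0.0
```

Call:
play_rows:
  targets:
    - {"x": 0,"y": 0,"z": 0,"yaw": 0}
    - {"x": 0,"y": 0,"z": 0,"yaw": 0}
    - {"x": 0,"y": 0,"z": 0,"yaw": 0}
    - {"x": 0,"y": 0,"z": 0,"yaw": 0}
    - {"x": 0,"y": 0,"z": 0,"yaw": 0}
  claw: -0.3

```text
clock: 5.82
tcp_pos: [0.6351, 0.0745, 0.2294]
ee_rot: [0.0, 0.84, 0.542, 0.0]
wrist_force: [-0.2, 0.1, -0.3]
gripper_width: 0.0298
grip_force: 0.0
```

Run:
```python
from h import *
I=capture("wrist");J=capture("side")
o=np.hstack([cv2.resize(I[150:384,130:380],(400,374)),cv2.resize(J[110:210,210:310],(374,374),interpolation=cv2.INTER_CUBIC)])
cv2.imwrite("pics/w3.png",o[:,:,::-1]);s=read_state();print(s["tcp_pos"],s["wrist_force"],s["gripper_width"])
```

```text
[0.63509754 0.07447296 0.22933958] [-0.0097204   0.57669212 -0.92712803] 0.029996472084512563
```

View pics/w3.png

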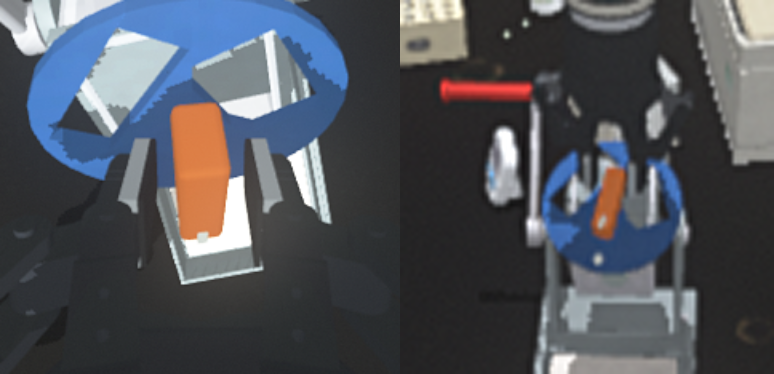

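The fingers straddle the bar centrally. In the wrist crop the pads are at x≈150 and 255 and the bar at 172–228. Now I turn counter-clockwise.

Call:
play_rows:
  targets:
    - {"x": 0,"y": 0,"z": 0.03,"yaw": -0.15}
    - {"x": 0,"y": 0,"z": 0.03,"yaw": -0.3}
    - {"x": 0,"y": 0,"z": 0.03,"yaw": -0.45}
    - {"x": 0,"y": 0,"z": 0.03,"yaw": -0.6}
    - {"x": 0,"y": 0,"z": 0.03,"yaw": -0.75}

```text
clock: 6.55
tcp_pos: [0.6348, 0.0749, 0.2262]
ee_rot: [-0.001, 0.646, 0.764, 0.0]
wrist_force: [-0.2, 1.4, -0.6]
gripper_width: 0.0299
grip_force: 4.4
```

Call:
play_rows:
  targets:
    - {"x": 0,"y": 0,"z": 0,"yaw": -0.15}
    - {"x": 0,"y": 0,"z": 0,"yaw": -0.3}
    - {"x": 0,"y": 0,"z": 0,"yaw": -0.45}
    - {"x": 0,"y": 0,"z": 0,"yaw": -0.6}
    - {"x": 0,"y": 0,"z": 0,"yaw": -0.75}

```text
clock: 7.18
tcp_pos: [0.6307, 0.0747, 0.2246]
ee_rot: [-0.004, 0.396, 0.918, -0.002]
wrist_force: [-6.8, 0.8, -2.2]
gripper_width: 0.03
grip_force: 7.2
```

Run:
```python
from h import *
I=capture("wrist");J=capture("side")
o=np.hstack([cv2.resize(I[150:384,130:380],(400,374)),cv2.resize(J[110:210,210:310],(374,374),interpolation=cv2.INTER_CUBIC)])
cv2.imwrite("pics/w4.png",o[:,:,::-1]);s=read_state();print(s["tcp_pos"],s["ee_rot"],s["q"],s["wrist_force"],s["gripper_width"])
```

```text
[0.63073035 0.07453774 0.22441999] [-0.00430841  0.3970806   0.91777094 -0.00222345] [ 0.30421105  0.59282971 -0.7264692   1.80394785  0.4749486   0.938028
  0.12429728] [-6.39728096  1.31712051 -1.36321623] 0.02985190104100121
```

View pics/w4.png

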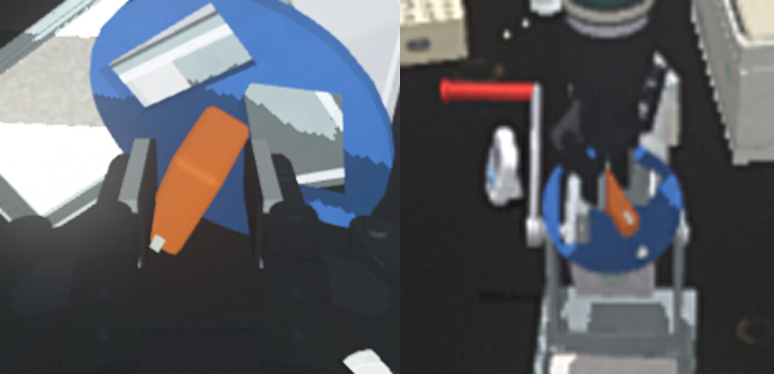

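The selector is following with about 28° of lag. I continue, with a slight shift towards the pivot.

Call:
play_rows:
  targets:
    - {"x": 0.02,"y": -0.02,"z": 0,"yaw": -0.15}
    - {"x": 0.02,"y": -0.02,"z": 0,"yaw": -0.3}
    - {"x": 0.02,"y": -0.02,"z": 0,"yaw": -0.45}
    - {"x": 0.02,"y": -0.02,"z": 0,"yaw": -0.6}
    - {"x": 0.02,"y": -0.02,"z": 0,"yaw": -0.75}

```text
clock: 7.9
tcp_pos: [0.628, 0.0719, 0.2244]
ee_rot: [-0.005, 0.113, 0.994, -0.003]
wrist_force: [-7.3, -4.6, 1.0]
gripper_width: 0.0301
grip_force: 4.9
```

Call:
play_rows:
  targets:
    - {"x": 0,"y": 0,"z": 0,"yaw": -0.15}
    - {"x": 0,"y": 0,"z": 0,"yaw": -0.3}
    - {"x": 0,"y": 0,"z": 0,"yaw": -0.45}
    - {"x": 0,"y": 0,"z": 0,"yaw": -0.6}
    - {"x": 0,"y": 0,"z": 0,"yaw": -0.7}

```text
clock: 8.52
tcp_pos: [0.6292, 0.0684, 0.2246]
ee_rot: [-0.005, -0.159, 0.987, -0.005]
wrist_force: [-6.0, -8.7, 3.6]
gripper_width: 0.03
grip_force: 4.8
```

Run:
```python
from h import *
I=capture("wrist");J=capture("side")
cv2.imwrite("pics/w5full.png",I[:,:,::-1]);cv2.imwrite("pics/s5full.png",J[:,:,::-1])
o=np.hstack([cv2.resize(I[150:384,130:380],(400,374)),cv2.resize(J[110:210,210:310],(374,374),interpolation=cv2.INTER_CUBIC)])
cv2.imwrite("pics/w5.png",o[:,:,::-1]);s=read_state();print(s["tcp_pos"],s["ee_rot"],s["q"],s["wrist_force"],s["gripper_width"])
```

```text
[0.629676   0.06846207 0.22459126] [-0.00489218 -0.15825865  0.9873746  -0.00465559] [ 0.46690224  0.69341672 -1.00794242  1.80159198  0.68017741  1.05141981
  1.08232451] [-4.73933062 -7.45964347  3.36550399] 0.02991539740620446
```

View pics/w5.png

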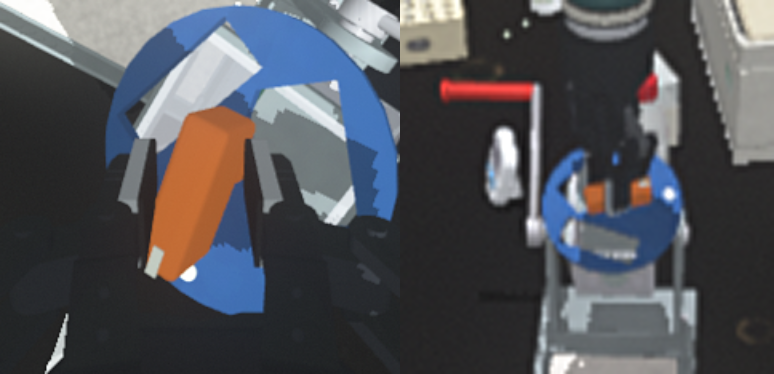

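```bash
cat >> h.py <<'E'
def dot(I,C=None):
    C=C or cal("side");X,Y,n,u=frame(np.radians(78.7));P=np.array([.6354,.0856,.2054])
    h=cv2.cvtColor(I,cv2.COLOR_RGB2HSV);bl=cv2.morphologyEx(mask(I,(100,110,30),(130,255,255),(240,140,300,192)),cv2.MORPH_CLOSE,np.ones((5,5)))
    hull=cv2.convexHull(big(bl));q=[onplane(C,p[0],P,n) for p in hull];q=np.float32([((x-P)@u,(x-P)@Y) for x in q]);c,R=cv2.minEnclosingCircle(q)
    g=np.zeros(I.shape[:2],np.uint8);cv2.fillConvexPoly(g,hull.astype(int),1)
    out=[]
    m=((h[...,1]<110)&(h[...,2]>150)&(g>0)).astype(np.uint8);k,l,st,ce=cv2.connectedComponentsWithStats(m)
    for i in range(1,k):
        if st[i,4]<40:
            x=onplane(C,ce[i],P,n);a,b=(x-P)@u-c[0],(x-P)@Y-c[1];out.append((np.round(ce[i],1).tolist(),st[i,4],round(float(np.hypot(a,b)),4),round(float(np.arctan2(-b,-a)),3)))
    return c,R,out
E
python3 - <<'E'
from h import *
for f in("side","s5full"):
  c,R,o=dot(cv2.imread(f"pics/{f}.png")[:,:,::-1].copy());print(f,c,R);[print(" ",x) for x in o]
E
```

```text
side (-0.011248978786170483, 0.0013703255681321025) 0.06117355450987816
  ([272.0, 148.0], np.int32(1), 0.0598, 2.86)
  ([275.0, 149.0], np.int32(1), 0.0603, 2.689)
  ([279.5, 152.5], np.int32(2), 0.0591, 2.37)
  ([263.5, 169.0], np.int32(8), 0.0171, -0.485)
  ([285.0, 166.0], np.int32(1), 0.0601, 1.514)
  ([248.0, 169.0], np.int32(1), 0.0596, -1.294)
  ([261.0, 168.0], np.int32(1), 0.02, -0.932)
  ([262.2, 178.8], np.int32(6), 0.0494, -0.222)
s5full (-0.011190120130777359, 0.0008597312262281775) 0.061553407460451126
  ([279.5, 152.5], np.int32(2), 0.0587, 2.376)
  ([256.4, 161.8], np.int32(31), 0.0334, -1.831)
  ([275.2, 158.6], np.int32(5), 0.0347, 2.223)
  ([281.5, 161.5], np.int32(12), 0.0493, 1.808)
  ([285.0, 166.0], np.int32(1), 0.0596, 1.513)
  ([248.0, 169.0], np.int32(1), 0.0602, -1.295)
  ([255.0, 171.8], np.int32(22), 0.0433, -0.951)
  ([265.0, 177.5], np.int32(2), 0.0437, -0.06)
  ([269.5, 177.5], np.int32(12), 0.0448, 0.262)
```

The marker dot reads s ≈ 1.81, so it needs about +0.28 more.

Call:
play_rows:
  targets:
    - {"x": 0,"y": 0,"z": 0,"yaw": -0.1}
    - {"x": 0,"y": 0,"z": 0,"yaw": -0.2}
    - {"x": 0,"y": 0,"z": 0,"yaw": -0.3}
    - {"x": 0,"y": 0,"z": 0,"yaw": -0.36}
    - {"x": 0,"y": 0,"z": 0,"yaw": -0.36}

```text
clock: 9.25
tcp_pos: [0.6316, 0.0679, 0.2251]
ee_rot: [-0.004, -0.295, 0.955, -0.005]
wrist_force: [-2.2, -8.9, 3.2]
gripper_width: 0.0297
grip_force: 3.9
```

Run:
```python
from h import *
J=capture("side");cv2.imwrite("pics/s6.png",J[:,:,::-1])
c,R,o=dot(J);print([x for x in o if .046<x[2]<.053],c,R);s=read_state();print(s["tcp_pos"],s["ee_rot"],s["q"],s["wrist_force"])
```

```text
[([280.1, 157.4], np.int32(11), 0.0501, 2.107), ([273.0, 177.5], np.int32(10), 0.0486, 0.485)] (-0.011190120130777359, 0.0008597312262281775) 0.061553407460451126
[0.63162135 0.06795916 0.22511862] [-0.00373042 -0.29485277  0.95552404 -0.00466204] [ 0.49876076  0.72531687 -1.07409791  1.79823838  0.73004587  1.08511882
  1.32216099] [-3.16594747 -9.29999952  3.36336872]
```

Call:
play_rows:
  targets:
    - {"x": 0,"y": 0,"z": 0,"yaw": 0.1}
    - {"x": 0,"y": 0,"z": 0,"yaw": 0.2}
    - {"x": 0,"y": 0,"z": -0.15,"yaw": 0.2}
    - {"x": 0,"y": 0,"z": -0.35,"yaw": 0.2}
    - {"x": 0,"y": 0,"z": -0.7,"yaw": 0.2}

```text
clock: 9.93
tcp_pos: [0.6317, 0.0761, 0.2978]
ee_rot: [-0.0, -0.223, 0.975, 0.001]
wrist_force: [0.6, -0.1, 1.3]
gripper_width: 0.0298
grip_force: 0.0
```

Run:
```python
from h import *
J=capture("side");cv2.imwrite("pics/s7.png",J[:,:,::-1])
c,R,o=dot(J);print([x for x in o if .046<x[2]<.053],c,R);s=read_state();print(s["tcp_pos"],s["ee_rot"],s["wrist_force"])
m=big(mask(J,(0,150,60),(4,255,255),(215,120,260,150)));print("rod",m.mean(0),m.min(0),m.max(0))
```

```text
[([259.3, 152.7], np.int32(3), 0.0468, -2.612), ([280.0, 157.2], np.int32(10), 0.0506, 2.115), ([273.0, 177.5], np.int32(10), 0.0488, 0.495)] (-0.011215089820325375, 0.0013906623935326934) 0.06118585541844368
[0.63437151 0.07826991 0.30389311] [ 0.00466435 -0.22276981  0.97485884  0.00145038] [1.09933605 1.27206935 3.23282984]
rod [232.51695 133.88136] [221. 131.] [244. 136.]
```

Selector is 2.11 and the hopper is still at rest. Now over to the lever rod.

Call:
play_rows:
  targets:
    - {"x": 0.02,"y": 0.15,"z": -0.1,"yaw": 0}
    - {"x": 0.04,"y": 0.35,"z": -0.1,"yaw": 0}
    - {"x": 0.06,"y": 0.55,"z": -0.1,"yaw": 0}
    - {"x": 0.08,"y": 0.75,"z": -0.1,"yaw": 0}
    - {"x": 0.1,"y": 0.95,"z": -0.1,"yaw": 0}
  claw: 0.3

```text
clock: 10.6
tcp_pos: [0.5809, 0.1574, 0.3059]
ee_rot: [-0.0, -0.222, 0.975, 0.0]
wrist_force: [-0.3, 0.6, 0.1]
gripper_width: 0.0555
grip_force: 0.0
```

Call:
play_rows:
  targets:
    - {"x": 0.02,"y": 0.2,"z": 0,"yaw": 0.2}
    - {"x": 0.04,"y": 0.4,"z": 0,"yaw": 0.4}
    - {"x": 0.06,"y": 0.6,"z": 0,"yaw": 0.6}
    - {"x": 0.07,"y": 0.76,"z": 0,"yaw": 0.82}
    - {"x": 0.07,"y": 0.76,"z": 0,"yaw": 0.82}

```text
clock: 11.22
tcp_pos: [0.5416, 0.2236, 0.3067]
ee_rot: [0.0, 0.096, 0.995, 0.0]
wrist_force: [0.8, 0.3, 0.6]
gripper_width: 0.0555
grip_force: 0.0
```

Run:
```python
from h import *
np.set_printoptions(precision=4,suppress=True)
s=read_state();I=capture("wrist");cv2.imwrite("pics/w8.png",I[:,:,::-1]);C=cal("wrist")
print(s["tcp_pos"],s["ee_rot"],s["q"],s["clock"])
r=big(mask(I,(0,140,50),(4,255,255),(0,0,512,384)));f=cv2.fitLine(r,cv2.DIST_L2,0,.01,.01).ravel();t=(r-f[2:])@f[:2]
print("rod px",r.min(0),r.max(0),[onz(C,f[2:]+f[:2]*k,.233) for k in(t.min(),t.max())],onz(C,r.mean(0),.233))
```

```text
[0.5416 0.2236 0.3067] [0.0003 0.0957 0.9954 0.    ] [ 0.2138  0.4929 -0.9627  1.8326  0.462   1.0593  0.452 ] 11.225
rod px [240. 152.] [268. 260.] [array([0.5897, 0.2122, 0.233 ]), array([0.5025, 0.2295, 0.233 ])] [0.54   0.2221 0.233 ]
```

View pics/w8.png

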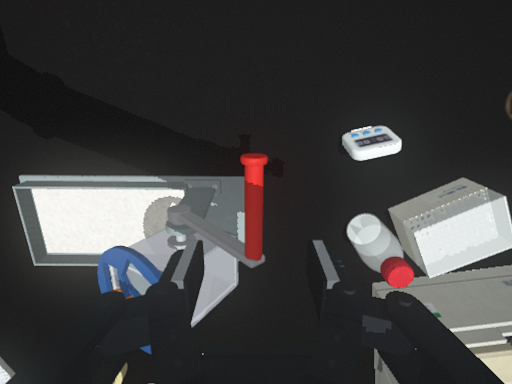

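The rod sits centred between the open fingers, at image column 254 with the fingers at about 190 and 320. I descend, close loosely around it and start tipping.

Call:
play_rows:
  targets:
    - {"x": 0,"y": -0.01,"z": 0.2,"yaw": 0}
    - {"x": 0,"y": -0.01,"z": 0.4,"yaw": 0}
    - {"x": 0,"y": -0.01,"z": 0.6,"yaw": 0}
    - {"x": 0,"y": -0.01,"z": 0.75,"yaw": 0}
    - {"x": 0,"y": -0.01,"z": 0.78,"yaw": 0}

```text
clock: 11.9
tcp_pos: [0.5422, 0.22, 0.2266]
ee_rot: [-0.001, 0.098, 0.995, -0.001]
wrist_force: [-0.0, 0.4, 0.3]
gripper_width: 0.0556
grip_force: 0.0
```

Call:
play_rows:
  targets:
    - {"x": 0,"y": 0,"z": 0,"yaw": 0}
    - {"x": 0,"y": 0,"z": 0,"yaw": 0}
    - {"x": 0,"y": 0,"z": 0,"yaw": 0}
    - {"x": 0,"y": 0,"z": 0,"yaw": 0}
    - {"x": 0,"y": 0,"z": 0,"yaw": 0}
  claw: -0.42

```text
clock: 12.52
tcp_pos: [0.5429, 0.2205, 0.2285]
ee_rot: [0.0, 0.099, 0.995, 0.0]
wrist_force: [0.2, -0.3, -0.4]
gripper_width: 0.0249
grip_force: 0.0
```

Call:
play_rows:
  targets:
    - {"x": 0,"y": -0.11,"z": -0.09,"yaw": 0}
    - {"x": 0,"y": -0.24,"z": -0.17,"yaw": 0}
    - {"x": 0,"y": -0.37,"z": -0.23,"yaw": 0}
    - {"x": 0,"y": -0.51,"z": -0.27,"yaw": 0}
    - {"x": 0,"y": -0.65,"z": -0.3,"yaw": 0}

```text
clock: 13.15
tcp_pos: [0.5312, 0.158, 0.2606]
ee_rot: [0.002, 0.098, 0.995, 0.002]
wrist_force: [0.7, 4.7, 3.3]
gripper_width: 0.0246
grip_force: 2.1
```

Run:
```python
from h import *
J=capture("side")
m=big(mask(J,(0,150,60),(4,255,255),(190,90,260,200)));print("rod",m.mean(0),m.min(0),m.max(0))
C=cal("side");X,Y,n,u=frame(np.radians(78.7));O=np.array([.6415,.121,.14])
for h in(0,.4,.5,.58,.7,1.45): print(h,proj(C,O+.115*Y+.125*np.sin(.725-h)*X+np.array([0,0,.125*np.cos(.725-h)])))
print(read_state()["wrist_force"])
```

```text
rod [237.9762  136.85715] [234. 135.] [242. 139.]
0 (np.float64(234.1536662107464), np.float64(132.55100088260266))
0.4 (np.float64(232.2471390552649), np.float64(133.4471779559614))
0.5 (np.float64(231.7623559022761), np.float64(134.6386971602546))
0.58 (np.float64(231.3796092134794), np.float64(135.87070256893688))
0.7 (np.float64(230.82080099200874), np.float64(138.17284206269105))
1.45 (np.float64(228.3164148904761), np.float64(162.48285971207798))
[0.38461424 1.25385195 2.38346418]
```

Forces are mild and the hopper is at about 0.55. I continue to the front stop.

Call:
play_rows:
  targets:
    - {"x": 0,"y": -0.14,"z": -0.01,"yaw": 0}
    - {"x": 0,"y": -0.29,"z": -0.01,"yaw": 0}
    - {"x": 0,"y": -0.43,"z": 0.01,"yaw": 0}
    - {"x": 0,"y": -0.57,"z": 0.05,"yaw": 0}
    - {"x": 0,"y": -0.71,"z": 0.1,"yaw": 0}

```text
clock: 13.82
tcp_pos: [0.5156, 0.0858, 0.2476]
ee_rot: [-0.0, 0.099, 0.995, -0.0]
wrist_force: [0.4, 2.5, 2.2]
gripper_width: 0.0245
grip_force: 1.4
```

Call:
play_rows:
  targets:
    - {"x": 0,"y": -0.07,"z": 0.03,"yaw": 0}
    - {"x": 0,"y": -0.14,"z": 0.07,"yaw": 0}
    - {"x": 0,"y": -0.2,"z": 0.11,"yaw": 0}
    - {"x": 0,"y": -0.27,"z": 0.16,"yaw": 0}
    - {"x": 0,"y": -0.34,"z": 0.19,"yaw": 0}

```text
clock: 14.45
tcp_pos: [0.5095, 0.055, 0.2286]
ee_rot: [0.0, 0.098, 0.995, 0.002]
wrist_force: [1.3, 7.1, -5.6]
gripper_width: 0.0248
grip_force: 3.7
```

Call:
play_rows:
  targets:
    - {"x": 0,"y": 0,"z": 0,"yaw": 0}
    - {"x": 0,"y": 0,"z": 0,"yaw": 0}
    - {"x": 0,"y": 0,"z": 0,"yaw": 0}
    - {"x": 0,"y": 0,"z": 0,"yaw": 0}
    - {"x": 0,"y": 0,"z": 0,"yaw": 0}

```text
clock: 15.08
tcp_pos: [0.5091, 0.0543, 0.2291]
ee_rot: [-0.0, 0.098, 0.995, 0.0]
wrist_force: [-0.1, 5.1, -4.9]
gripper_width: 0.0248
grip_force: 2.6
```

Run:
```python
from h import *
J=capture("side");S=capture("scene");print(read_state()["wrist_force"],read_state()["tcp_pos"])
o=np.zeros((600,800,3),np.uint8);a=cv2.resize(J[120:270,205:305],(400,600),interpolation=cv2.INTER_CUBIC);b=cv2.resize(S[160:260,190:295],(400,381),interpolation=cv2.INTER_CUBIC)
o[:,:400]=a;o[:381,400:]=b;cv2.imwrite("pics/t9.png",o[:,:,::-1])
```

```text
[ 1.19976156  4.87749421 -3.848701  ] [0.50913227 0.05426779 0.22905245]
```

View pics/t9.png

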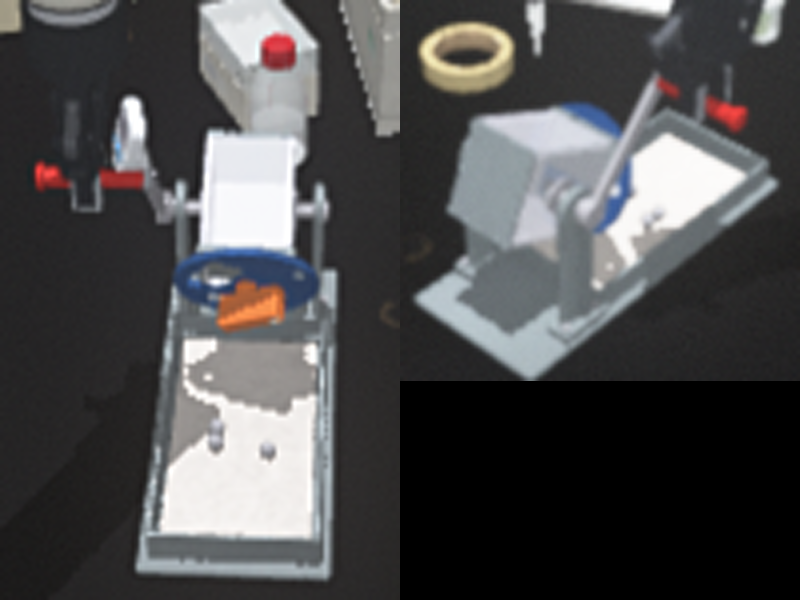

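Three steel balls lie in the tray, at crop positions (216,427), (216,442) and (267,450), and the hopper is on the front stop. I swing it back.

Call:
play_rows:
  targets:
    - {"x": 0,"y": 0.15,"z": -0.03,"yaw": 0}
    - {"x": 0,"y": 0.24,"z": -0.1,"yaw": 0}
    - {"x": 0,"y": 0.34,"z": -0.15,"yaw": 0}
    - {"x": 0,"y": 0.44,"z": -0.2,"yaw": 0}
    - {"x": 0,"y": 0.54,"z": -0.24,"yaw": 0}

```text
clock: 15.8
tcp_pos: [0.5194, 0.1011, 0.2535]
ee_rot: [-0.001, 0.1, 0.995, -0.007]
wrist_force: [-1.9, -7.5, 7.0]
gripper_width: 0.0249
grip_force: 4.1
```

Call:
play_rows:
  targets:
    - {"x": 0,"y": 0.14,"z": -0.04,"yaw": 0}
    - {"x": 0,"y": 0.28,"z": -0.06,"yaw": 0}
    - {"x": 0,"y": 0.43,"z": -0.06,"yaw": 0}
    - {"x": 0,"y": 0.57,"z": -0.05,"yaw": 0}
    - {"x": 0,"y": 0.71,"z": -0.02,"yaw": 0}

```text
clock: 16.42
tcp_pos: [0.5345, 0.1757, 0.2554]
ee_rot: [0.0, 0.099, 0.995, -0.001]
wrist_force: [-0.2, -4.8, 3.1]
gripper_width: 0.0246
grip_force: 2.1
```

Call:
play_rows:
  targets:
    - {"x": 0,"y": 0.14,"z": 0.05,"yaw": 0}
    - {"x": 0,"y": 0.27,"z": 0.11,"yaw": 0}
    - {"x": 0,"y": 0.39,"z": 0.18,"yaw": 0}
    - {"x": 0,"y": 0.48,"z": 0.25,"yaw": 0}
    - {"x": 0,"y": 0.54,"z": 0.27,"yaw": 0}

```text
clock: 17.05
tcp_pos: [0.5439, 0.228, 0.2267]
ee_rot: [-0.001, 0.099, 0.995, -0.002]
wrist_force: [-2.3, -10.5, 7.2]
gripper_width: 0.025
grip_force: 6.1
```

Run:
```python
from h import *
J=capture("side");S=capture("scene");s=read_state();print(s["wrist_force"],s["tcp_pos"],s["gripper_width"])
for n,I,b in(("side",J,(190,90,260,200)),("scene",S,(200,190,260,230))):
  m=mask(I,(0,150,60),(4,255,255),b);p=np.argwhere(m)[:,::-1];print(n,p.mean(0),p.min(0),p.max(0))
```

```text
[-0.12507948 -4.63418974 -0.37697406] [0.54389458 0.22779294 0.22686344] 0.02471272138295505
side [231.62857143 134.14285714] [221 131] [244 136]
scene [236.62068966 214.25862069] [231 209] [243 219]
```

Call:
play_rows:
  targets:
    - {"x": 0,"y": 0.02,"z": 0.01,"yaw": 0}
    - {"x": 0,"y": 0.04,"z": 0.02,"yaw": 0}
    - {"x": 0,"y": 0.05,"z": 0.02,"yaw": 0}
    - {"x": 0,"y": 0.05,"z": 0.02,"yaw": 0}
    - {"x": 0,"y": 0.05,"z": 0.02,"yaw": 0}

```text
clock: 17.77
tcp_pos: [0.5442, 0.2279, 0.2255]
ee_rot: [-0.002, 0.1, 0.995, -0.007]
wrist_force: [-3.0, -14.2, 10.6]
gripper_width: 0.0247
grip_force: 6.9
```

Call:
play_rows:
  targets:
    - {"x": 0,"y": -0.06,"z": 0,"yaw": 0}
    - {"x": 0,"y": -0.11,"z": 0,"yaw": 0}
    - {"x": 0,"y": -0.11,"z": 0,"yaw": 0}
    - {"x": 0,"y": -0.11,"z": 0,"yaw": 0}
    - {"x": 0,"y": -0.11,"z": 0,"yaw": 0}
  claw: 0.3

```text
clock: 18.4
tcp_pos: [0.5435, 0.224, 0.2263]
ee_rot: [-0.0, 0.098, 0.995, 0.0]
wrist_force: [0.2, -0.8, -0.2]
gripper_width: 0.0557
grip_force: 0.0
```

Call:
play_rows:
  targets:
    - {"x": 0,"y": 0,"z": -0.1,"yaw": 0}
    - {"x": 0,"y": 0,"z": -0.3,"yaw": 0}
    - {"x": 0,"y": 0,"z": -0.5,"yaw": 0}
    - {"x": 0,"y": 0,"z": -0.75,"yaw": 0}
    - {"x": 0,"y": 0,"z": -1,"yaw": 0}

```text
clock: 19.02
tcp_pos: [0.5436, 0.2238, 0.3288]
ee_rot: [0.001, 0.098, 0.995, 0.0]
wrist_force: [0.5, -0.3, 0.7]
gripper_width: 0.0554
grip_force: 0.0
```

Run:
```python
from h import *
J=capture("side");S=capture("scene");s=read_state();print(s["wrist_force"],s["tcp_pos"],s["gripper_width"])
old={"side":cv2.imread("pics/side.png")[:,:,::-1].copy(),"scene":cv2.imread("pics/scene.png")[:,:,::-1].copy()}
for n,I,b in(("side",J,(190,90,260,200)),("scene",S,(200,190,260,230))):
  for K in(old[n],I):
    p=np.argwhere(mask(K,(0,150,60),(4,255,255),b))[:,::-1];print(n,p.mean(0),p.min(0),p.max(0))
c,R,o=dot(J);print([x for x in o if .046<x[2]<.053],c)
g=cv2.cvtColor(J,cv2.COLOR_RGB2GRAY)[200:258,240:292];cv2.imwrite("pics/tray.png",cv2.resize(J[190:262,235:297],None,fx=7,fy=7)[:,:,::-1])
```

```text
[0.05973373 0.38244129 0.60523233] [0.54495614 0.22534738 0.33076748] 0.05553232529688296
side [232.51327434 133.78761062] [221 131] [244 136]
side [231.8019802  134.06930693] [221 131] [244 136]
scene [232.05376344 211.70967742] [221 204] [242 219]
scene [232.66666667 212.04444444] [221 205] [243 219]
[([280.0, 157.2], np.int32(10), 0.0506, 2.115), ([258.1, 176.9], np.int32(7), 0.0483, -0.517)] (-0.011215089820325375, 0.0013906623935326934)
```

```bash
python3 -c "
from bench import order;print(order.hand_in())"
```

```text
the job is handed in; nothing more can be done
None
```

The job is handed in: the selector was set to about 2.11 rad, the three steel balls were seen in the tray, and the hopper is back on its back stop and released. I didn't re-check the balls or bystanders after the swing back, the hand-in gave no verdict, and I viewed 11 pictures, one over the limit of 10.

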